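# Refit the tread on the toy step stool

## Robot

A 6-joint arm with a two-finger parallel gripper is mounted at the origin on the work surface. World frame = base frame: x ahead of the robot, y to its left, z up, the work surface at z = 0. Lengths are in m, angles in rad, forces in N, time in s.
With the tool pointing down it reaches from about 0.425 to 0.95 m from the base axis. Payload 3.5 kg.
Tool frame: the origin (TCP) lies midway between the tips of the shut fingers; the grasp point (between the pads) lies 19 mm behind it; z points along the fingers, y is the line along which they close (so a half turn about z gives the same grasp; the last joint's range is limited). The gripper opens to 85 mm and grips with 20 to 120 N. Pads are 22 mm wide; open, the fingers measure 114 mm over their backs; the gripper's body (76 mm by 85 mm) begins 54 mm behind the grasp point. The pads swing forward as they close: fully open they stand 13 mm farther back than shut.
Start: joints at [1.13, 0.286, 1.577, -0, 1.279, -0.15], TCP at [0.193, 0.647, 0.231] pointing down, gripper open.
Joint ranges: [-2.77, 2.77], [-0.9, 2.22], [0.21, 2.48], [-1.53, 4.67], [0.24, 2.81], [-2.84, 2.84]. Speed limits (rad/s): [2.79, 2.79, 3.14, 3.14, 3.14, 3.14].

## Interface

Orientations are given as a unit quaternion [x, y, z, w].
In Python, from plant import ctrl, optics, sign_off gives the robot as it stands.
- The arm moves only by the shell command python3 -m creep 'ROWS' [FORCE]. ROWS is JSON, a list of rows, each an object of numbers: "x", "y", "z": the shift along the tool's x, y, z in mm; "rx", "ry", "rz": the turn, a rotation vector about the tool's x, y, z in degrees; "grip": the opening, from 0 (shut) to 1 (fully open). In form: [{"x": .., "y": .., "z": .., "rx": .., "ry": .., "rz": .., "grip": ..}, ...]. A call has exactly 10 rows; each row shifts and turns the commanded pose from where the row before left it, along the tool's axes as they then stand; what a row does not reach is not made up. A row lasts 1/12 s, in which the tool goes at most 41.7 mm and 7.16 degrees, less where a joint would pass 70% of its speed; a pose out of reach is approached as far as the arm can. A call with a gripper value outside its range is refused whole. The fingers move at their own pace and stop on an object; FORCE is the grip in N (left out, the last holds). Time passes only in rows, so rows that do not move let the fingers close, or fill a call up. It gives the time, the measured TCP pose, the force, the opening and the grip force at its end, in the units of the state.
- ctrl.get_state(): the state, without advancing time (a new reading comes with each control period).
- optics.read_camera(name): name is "scene" or "top" or "wrist"; returns a dict with "color" (400x640x3 uint8, blue, green, red), "K" (3x3 intrinsics, pixels), "R" (3x3) and "t" (3): a world point X has camera coordinates R X + t. Camera axes: x right, y down, z forward; pixel columns grow to the right and rows downward; lengths in m; the calibration is good to about 2 mm. A picture is of the moment at which its call begins. There is no depth.
- sign_off(): hands the job in; it is judged then, once.
The state is a dict: "time": time; "qpos": joint angles; "dq": joint speeds; "joint_efforts": joint torques, N m; "eef_pos": TCP position; "tcp_rot": TCP orientation; "contact_force": force on the tool from outside, world axes, zero at the start; "wrist_torque": the same for the moment, N m; "opening": opening from 0.0 (shut) to 1.0 (fully open); "finger_force": force on a finger pad.
Only numpy, scipy, OpenCV 4.12 (cv2) and the standard library are available. Lean on these libraries where they do the work, as an engineer would, in place of code of your own. Each camera call takes 0.05 s, during which the arm holds its last target. There are 200 camera calls.

## Task

The tread has come off the green toy step stool: pick it up, lay it lightly on the stool's two studs, slide it along until you feel both holes drop over them, then press it down until it sits flush on the stool all along, and let go. The studs' strip can sit anywhere along its channel, so go by feel and never force the tread or the studs (they are thin plastic); leave the other bathroom toys where they are.

Things in the scene. Friction and masses are not known exactly. Their poses are not given: they have to be found in the camera images.
- tread_centre (a point): Centre (half-way up) of the loose tread: flat green plastic plate 160 mm long (its x), 56 mm wide (its y), 10 mm thick, about 0.14 kg, flat on the table, black grip ribs on the upper face. Two round through holes, 11 mm diameter, lie on its long centre line at x = +45 and -45 mm. Grip it across the 56 mm width at mid-length. It fits either way round (half a turn about z).
- stool: Green toy step stool, held down by suction feet; origin on the table under its middle. x along the stool, y across, z up. Frame top 148 x 44 mm, 70 mm high, open below at mid-length: fingers holding the tread's long edges pass down beside the frame. Splayed legs at the four corners only, feet reaching 85 mm out along x and 47 mm along y.
- stool_top (a point): Middle of the frame top. A channel along x holds a grey strip, flush with the frame top, with two upright white studs, 9 mm thick, nearly flat-ended, 90 mm apart along x at y = 0, standing 14 mm above the frame top. The strip was left anywhere in its channel: the studs' midpoint is up to 16 mm from this point along x, either way (not measured). It is stiff: about 20 N to shift it.
- stool_seat (a point): Point 5 mm above stool_top: height of the tread's centre when seated. Round each stud's foot is a black rubber sleeve, 17 mm across, standing 5 mm above the frame. Once the holes drop over the studs (about 9 mm down from the stud tips) the tread rests on the sleeves; about 6 N of downward push at mid-length sinks them the last 5 mm, for good; the studs then stand 4 mm proud.
- soap_dish: Bystander: pink ceramic soap dish with a cake of soap, 94 x 66 x 23 mm; origin under its centre.
- bathtub: Bystander: steel toy bathtub, about 150 x 290 mm, rim 108 mm high, tap to 145 mm; origin under its centre.
- mirror_stand: Bystander: wooden mirror stand with a round tilting mirror, foot 70 x 110 mm, 160 mm high; origin under its centre.
- tooth_mug: Bystander: small blue ceramic mug, 52 mm across, 55 mm high; origin under its centre.
- duck: Bystander: yellow toy duck, about 75 x 60 mm, 61 mm high; origin under its centre.
- toilet: Bystander: white toy toilet, about 155 x 126 mm, 187 mm high; origin under its bowl.
- medicine_cabinet: Bystander, fixed: white toy medicine cabinet about 98 x 212 x 240 mm with a hinged flap on its front; origin under its centre.
There are look-alikes about, which are no part of the job. Of the things like the part that bears tread_centre, leave any that is purple; of the rest the larger one is meant.

How it is judged:
By the outcome, as a careful person would: the job done as asked, in the order asked, and still so for the second after the job is handed in, with the robot touching nothing.
It also fails if it takes over 72 s, if anything falls off the work surface, if the arm or the gripper's body presses on something with over 40 N, if the wrist force passes 120 N, or if a joint passes its speed limit or range.

## Working session

There is one attempt and no reset: what is moved stays moved. The work goes in short steps, Python scripts to look and compute and a shell command to move; the robot and the scene stay as the last step left them, time stands still between calls to the robot, and variables do not carry over. Pictures are saved under pics/ and viewed, at most 10 in all, crops included, and the job is handed in when it is done.

```bash
mkdir -p pics; ls
python3 - <<'E'
from plant import ctrl, optics
import cv2, numpy as np, pickle
d={n:optics.read_camera(n) for n in ("scene","top")}
pickle.dump(d,open('cams.pkl','wb'))
for n in d: cv2.imwrite(f'pics/{n}0.png',d[n]['color']); print(n,d[n]['K'].tolist(),np.round(d[n]['R'],3).tolist(),d[n]['t'])
s=ctrl.get_state(); print(s)
E
```

```text
pics
scene [[513.9862277821886, 0.0, 324.534218217179], [0.0, 513.9862277821886, 203.32271501822305], [0.0, 0.0, 1.0]] [[-0.676, 0.737, -0.012], [0.543, 0.487, -0.684], [-0.498, -0.469, -0.729]] [ 0.35760223 -0.26198564  1.89254229]
top [[447.3571043156087, 0.0, 325.5244591338963], [0.0, 447.3571043156087, 199.34978898355132], [0.0, 0.0, 1.0]] [[0.023, -1.0, -0.007], [-0.982, -0.022, -0.19], [0.189, 0.012, -0.982]] [0.02525797 0.55826007 1.32146405]
{'time': 0.1, 'qpos': array([ 1.12999429e+00,  2.87113309e-01,  1.57800625e+00,  1.93354174e-05,
        1.27861831e+00, -1.49966094e-01]), 'dq': array([-0.0005502 , -0.00253615, -0.00161792, -0.0012207 ,  0.00303053,
       -0.00034941]), 'joint_efforts': array([ 6.82988848e-04, -4.07294798e+01, -2.93699938e+01, -1.33121198e-04,
        3.44127395e-03,  8.67503530e-06]), 'eef_pos': array([0.19325045, 0.64613274, 0.23007453]), 'tcp_rot': array([ 1.44908685e-01,  9.89444451e-01, -1.02346156e-03, -3.21098779e-04]), 'contact_force': array([0.87855163, 0.5986895 , 0.47353047]), 'wrist_torque': array([-0.06633043,  0.03211736, -0.00424604]), 'finger_force': 0.0, 'opening': 1.0015752174627948}
```

View pics/top0.png

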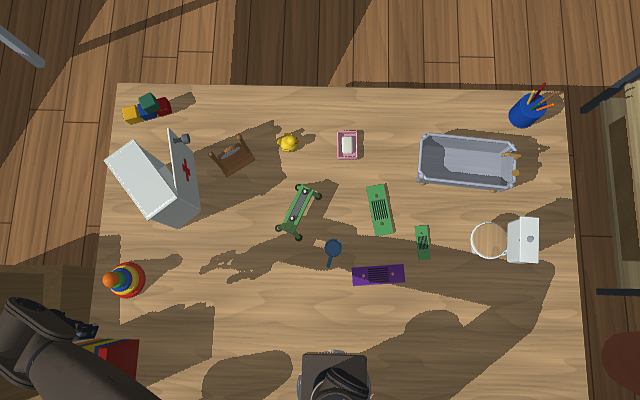

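View pics/scene0.png

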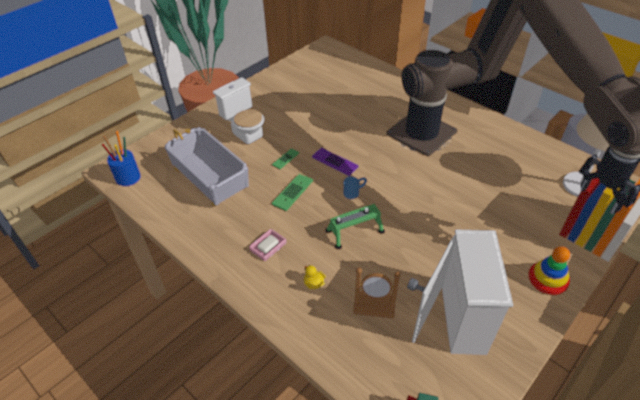

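The top view shows the large green tread at about (380,209), the small green one at (423,242), the purple one at (378,274), and the stool at (298,212). The scene view agrees.

```bash
cat > h.py <<'E'
import numpy as np, cv2
def ray(c,px,z):
    "pixels (n,2) onto the world plane at height z"
    px=np.atleast_2d(px).astype(float)
    d=np.c_[(px-c['K'][:2,2])/[c['K'][0,0],c['K'][1,1]],np.ones(len(px))]@c['R']
    o=-c['R'].T@c['t']
    return o+d*((z-o[2])/d[:,2])[:,None]
def green(c):
    h=cv2.cvtColor(c['color'],cv2.COLOR_BGR2HSV)
    return cv2.inRange(h,(45,70,40),(85,255,255))
def rect(pts):
    r=cv2.minAreaRect((pts[:,:2]*1000).astype(np.float32)); b=cv2.boxPoints(r)
    e=b[1]-b[0]; f=b[2]-b[1]; l=e if np.hypot(*e)>np.hypot(*f) else f
    return np.round(r[0],1),np.round(r[1],1),round(float(np.degrees(np.arctan2(l[1],l[0]))%180),1)
def proj(c,X):
    p=(c['R']@np.asarray(X).T+c['t'][:,None]); p=c['K']@p; return (p[:2]/p[2]).T
E
python3 - <<'E'
import pickle,cv2,numpy as np
from h import *
d=pickle.load(open('cams.pkl','rb')); c=d['top']
print('cam',-c['R'].T@c['t'])
cs,_=cv2.findContours(cv2.morphologyEx(green(c),cv2.MORPH_CLOSE,np.ones((5,5))),cv2.RETR_EXTERNAL,cv2.CHAIN_APPROX_NONE)
for k in cs:
    if cv2.contourArea(k)>100: print(cv2.boundingRect(k),'z10',rect(ray(c,k[:,0],.01)),'z70',rect(ray(c,k[:,0],.07)))
im=c['color'][165:265,260:460]
cv2.imwrite('pics/crop1.png',cv2.resize(im,None,fx=4,fy=4,interpolation=cv2.INTER_CUBIC))
E
```

```text
cam [0.29699327 0.0219656  1.40352129]
(415, 225, 16, 35) z10 (array([ 437.4, -265.8]), array([105.4,  38.5]), 5.6) z70 (array([ 431.3, -253.4]), array([100.8,  36.8]), 5.6)
(277, 185, 43, 54) z10 (array([528.4, 123.4]), array([ 79. , 162.7]), 156.4) z70 (array([518.4, 119. ]), array([ 75.6, 155.7]), 156.4)
(366, 184, 28, 52) z10 (array([ 538. , -131.8]), array([160.5,  57.2]), 11.0) z70 (array([ 527.6, -125.2]), array([153.6,  54.7]), 11.0)
(138, 93, 22, 21) z10 (array([878.6, 632.7]), array([67.7, 51.1]), 30.2) z70 (array([853.5, 606.4]), array([64.8, 48.9]), 30.2)
```

View pics/crop1.png

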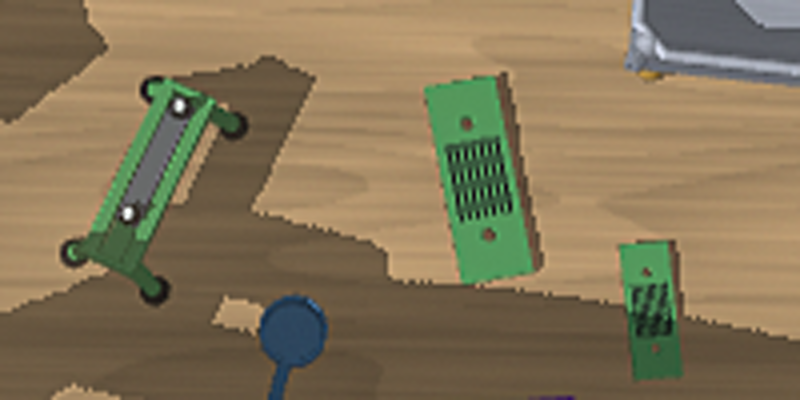

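```bash
python3 -m creep '[{"x":-29.1,"y":-28.3},{"x":-29.1,"y":-28.3},{"x":-29.1,"y":-28.3},{"x":-29.1,"y":-28.3},{"x":-29.1,"y":-28.3},{"x":-29.1,"y":-28.3},{"x":-29.1,"y":-28.3},{"x":-29.1,"y":-28.3},{"x":-29.1,"y":-28.3},{"x":-29.1,"y":-28.3}]'
python3 -m creep '[{"x":-29.1,"y":-28.3},{"x":-29.1,"y":-28.3},{"x":-29.1,"y":-28.3},{"x":-29.1,"y":-28.3},{"rz":-7},{"rz":-7},{"rz":-7},{"rz":-7},{},{}]'
python3 - <<'E'
from plant import ctrl, optics
import cv2, numpy as np, pickle
c=optics.read_camera('wrist'); pickle.dump(c,open('w1.pkl','wb')); cv2.imwrite('pics/w1.png',c['color'])
s=ctrl.get_state(); print(s['time'],s['eef_pos'],s['tcp_rot'],s['contact_force'],s['qpos'])
print('cam',-c['R'].T@c['t'],c['R'][2])
E
```

```text
0.15 [0.19327896 0.64620335 0.23023625] [ 1.44873621e-01  9.89449727e-01 -8.90823251e-04 -2.79401252e-04] [ 0.1529827   0.22924915 -0.13777997] [ 1.13000177e+00  2.87010704e-01  1.57783394e+00  1.66075307e-05
  1.27861517e+00 -1.50028734e-01]
cam [0.11241173 0.67026215 0.37406617] [ 0.31217765 -0.09551951 -0.94520957]$[0]: bad value
$[0]: bad value
```

View pics/w1.png

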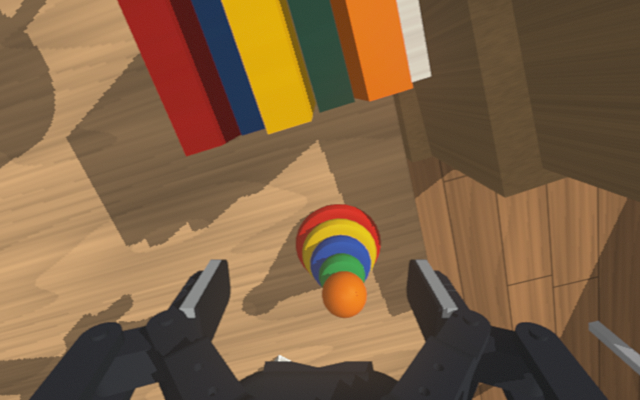

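The wrist view shows only a book row and a stacking toy at (340,270); the arm did not move because the rows were refused. The format presumably needs every key.

```bash
python3 -m creep '[{"x":-29.1,"y":-28.3,"z":0,"rx":0,"ry":0,"rz":0,"grip":1},{"x":-29.1,"y":-28.3,"z":0,"rx":0,"ry":0,"rz":0,"grip":1},{"x":-29.1,"y":-28.3,"z":0,"rx":0,"ry":0,"rz":0,"grip":1},{"x":-29.1,"y":-28.3,"z":0,"rx":0,"ry":0,"rz":0,"grip":1},{"x":-29.1,"y":-28.3,"z":0,"rx":0,"ry":0,"rz":0,"grip":1},{"x":-29.1,"y":-28.3,"z":0,"rx":0,"ry":0,"rz":0,"grip":1},{"x":-29.1,"y":-28.3,"z":0,"rx":0,"ry":0,"rz":0,"grip":1},{"x":-29.1,"y":-28.3,"z":0,"rx":0,"ry":0,"rz":0,"grip":1},{"x":-29.1,"y":-28.3,"z":0,"rx":0,"ry":0,"rz":0,"grip":1},{"x":-29.1,"y":-28.3,"z":0,"rx":0,"ry":0,"rz":0,"grip":1}]' && 
python3 -m creep '[{"x":-29.1,"y":-28.3,"z":0,"rx":0,"ry":0,"rz":0,"grip":1},{"x":-29.1,"y":-28.3,"z":0,"rx":0,"ry":0,"rz":0,"grip":1},{"x":-29.1,"y":-28.3,"z":0,"rx":0,"ry":0,"rz":0,"grip":1},{"x":-29.1,"y":-28.3,"z":0,"rx":0,"ry":0,"rz":0,"grip":1},{"x":0,"y":0,"z":0,"rx":0,"ry":0,"rz":-7,"grip":1},{"x":0,"y":0,"z":0,"rx":0,"ry":0,"rz":-7,"grip":1},{"x":0,"y":0,"z":0,"rx":0,"ry":0,"rz":-7,"grip":1},{"x":0,"y":0,"z":0,"rx":0,"ry":0,"rz":-7,"grip":1},{"x":0,"y":0,"z":0,"rx":0,"ry":0,"rz":0,"grip":1},{"x":0,"y":0,"z":0,"rx":0,"ry":0,"rz":0,"grip":1}]'
python3 - <<'E'
from plant import ctrl, optics
import cv2, numpy as np, pickle
c=optics.read_camera('wrist'); pickle.dump(c,open('w1.pkl','wb')); cv2.imwrite('pics/w1b.png',c['color'])
s=ctrl.get_state(); print(s['time'],s['eef_pos'],s['tcp_rot'],s['contact_force'],s['qpos'])
E
```

```text
time: 0.98
eef_pos: [0.3914, 0.2903, 0.2312]
tcp_rot: [0.145, 0.989, 0.0, 0.0]
contact_force: [0.5, -0.8, -0.8]
opening: 1.0
finger_force: 0.0
time: 1.82
eef_pos: [0.47, 0.1502, 0.2311]
tcp_rot: [-0.097, 0.995, -0.0, -0.0]
contact_force: [0.4, -0.1, -0.0]
opening: 0.999
finger_force: 0.0
1.8667 [0.47003085 0.1502882  0.23113754] [-9.73489105e-02  9.95250302e-01 -1.72539783e-05 -1.60904322e-04] [-0.49236445 -0.52506702 -0.00707512] [ 1.03563526e-01 -1.21864951e-01  2.01253729e+00 -3.42931824e-05
  1.25124233e+00 -1.66222868e+00]
```

View pics/w1b.png

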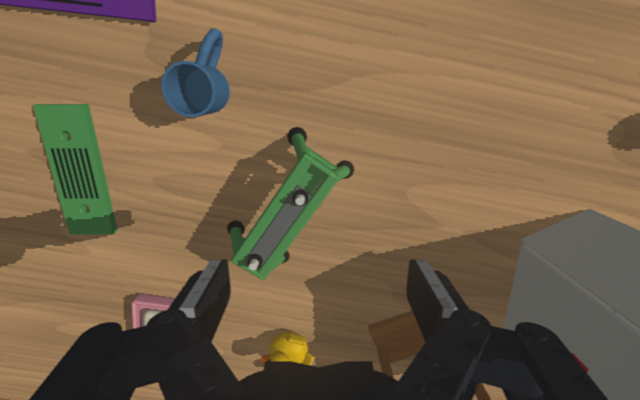

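The wrist view shows the stool with frame-top corners at about (307,152), (341,175), (262,278), (233,265). The studs are at (300,198) and (253,264), and the tread is at (75,168).

Run:
```python
import pickle
from h import *
c=pickle.load(open('w1.pkl','rb'))
cs,_=cv2.findContours(cv2.morphologyEx(green(c),cv2.MORPH_CLOSE,np.ones((9,9))),cv2.RETR_EXTERNAL,cv2.CHAIN_APPROX_NONE)
for k in cs:
    if cv2.contourArea(k)>1000:
        print(cv2.boundingRect(k),'z10',rect(ray(c,k[:,0],.01)))
h=cv2.cvtColor(c['color'],cv2.COLOR_BGR2HSV)
w=cv2.inRange(h,(0,0,170),(180,50,255)); w[:,:220]=0;w[:,330:]=0;w[:170]=0;w[285:]=0
n,_,st,ce=cv2.connectedComponentsWithStats(w)
for i in range(1,n):
    if st[i,4]>15: print('white',st[i],ce[i],ray(c,ce[i],.084)[0]*1000)
f=ray(c,[[307,152],[341,175],[262,278],[233,265]],.07)*1000
print(f.round(1),rect(f/1000),f.mean(0))
# old top view stud estimates
t=pickle.load(open('cams.pkl','rb'))['top']; print(ray(t,[[305,191],[292,218]],.084)*1000)
im=c['color'][130:300,210:370]
cv2.imwrite('pics/crop2.png',cv2.resize(im,None,fx=3.5,fy=3.5,interpolation=cv2.INTER_NEAREST))
```

```text
(230, 133, 120, 147) z10 (array([539.6, 115.4]), array([ 81.4, 192.4]), 156.3)
(33, 104, 84, 130) z10 (array([ 536.2, -132.2]), array([159.3,  63. ]), 11.2)
white [297 198   7   6  36] [299.97222222 200.44444444] [492.22881406 136.06412511  84.        ]
white [250 262   7   8  35] [253.08571429 265.97142857] [575.01600469  99.94720401  84.        ]
[[446.1 134.1  70. ]
 [462.4 172.   70. ]
 [597.6 110.2  70. ]
 [587.2  76.1  70. ]] (array([524.3, 122.9]), array([ 41.3, 152.5]), 156.7) [523.33232191 123.12793058  70.        ]
[[575.94677538 100.03955427  84.        ]
 [492.84238027 136.1692528   84.        ]]
```

View pics/crop2.png

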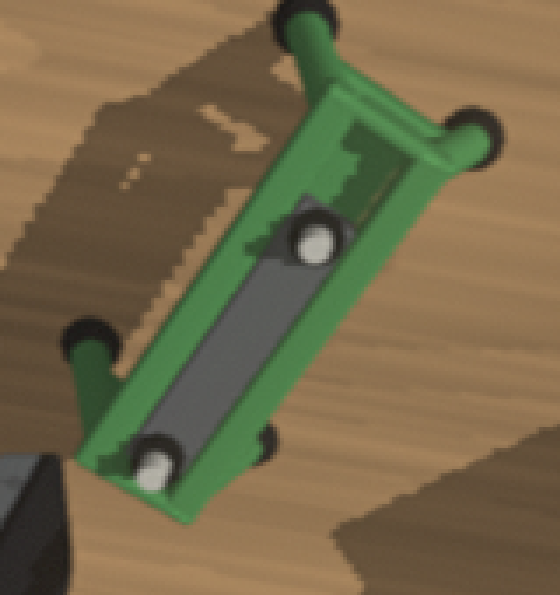

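```bash
python3 -m creep '[{"x":-1.4,"y":-36.2,"z":0,"rx":0,"ry":0,"rz":0,"grip":1},{"x":-1.4,"y":-36.2,"z":0,"rx":0,"ry":0,"rz":0,"grip":1},{"x":-1.4,"y":-36.2,"z":0,"rx":0,"ry":0,"rz":0,"grip":1},{"x":-1.4,"y":-36.2,"z":0,"rx":0,"ry":0,"rz":0,"grip":1},{"x":-1.4,"y":-36.2,"z":0,"rx":0,"ry":0,"rz":0,"grip":1},{"x":-1.4,"y":-36.2,"z":0,"rx":0,"ry":0,"rz":0,"grip":1},{"x":-1.4,"y":-36.2,"z":0,"rx":0,"ry":0,"rz":0,"grip":1},{"x":-1.4,"y":-36.2,"z":0,"rx":0,"ry":0,"rz":0,"grip":1},{"x":0,"y":0,"z":40,"rx":0,"ry":0,"rz":0,"grip":0.85},{"x":0,"y":0,"z":40,"rx":0,"ry":0,"rz":0,"grip":0.85}]' && 
python3 -m creep '[{"x":0,"y":0,"z":40,"rx":0,"ry":0,"rz":0,"grip":0.85},{"x":0,"y":0,"z":40,"rx":0,"ry":0,"rz":0,"grip":0.85},{"x":0,"y":0,"z":30,"rx":0,"ry":0,"rz":0,"grip":0.85},{"x":0,"y":0,"z":15,"rx":0,"ry":0,"rz":0,"grip":0.85},{"x":0,"y":0,"z":6,"rx":0,"ry":0,"rz":0,"grip":0.85},{"x":0,"y":0,"z":6,"rx":0,"ry":0,"rz":0,"grip":0.85},{"x":0,"y":0,"z":4,"rx":0,"ry":0,"rz":0,"grip":0.85},{"x":0,"y":0,"z":3,"rx":0,"ry":0,"rz":0,"grip":0.85},{"x":0,"y":0,"z":0,"rx":0,"ry":0,"rz":0,"grip":0.85},{"x":0,"y":0,"z":0,"rx":0,"ry":0,"rz":0,"grip":0.85}]'
python3 - <<'E'
from plant import ctrl, optics
import cv2, numpy as np, pickle
c=optics.read_camera('wrist'); cv2.imwrite('pics/w2.png',c['color'])
E
```

```text
time: 2.7
eef_pos: [0.5409, -0.1347, 0.1538]
tcp_rot: [-0.096, 0.995, -0.002, 0.004]
contact_force: [-0.2, 0.4, -1.0]
opening: 0.851
finger_force: 0.0
time: 3.53
eef_pos: [0.5389, -0.1318, 0.0084]
tcp_rot: [-0.099, 0.995, -0.001, 0.001]
contact_force: [-0.4, 0.1, -0.0]
opening: 0.85
finger_force: 0.0
```

View pics/w2.png

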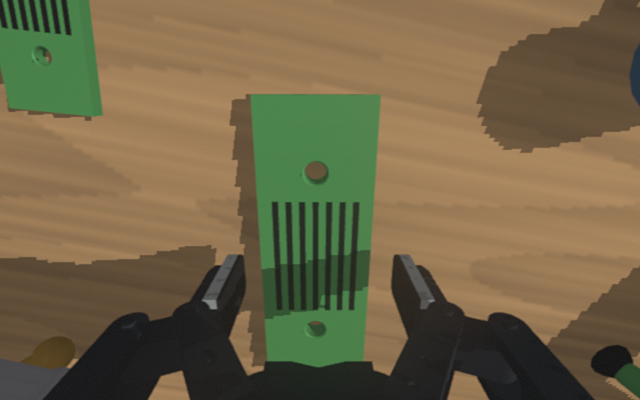

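The picture shows the fingers straddling the tread evenly, with the holes at (316,172) and (316,328). Next I check the lengthwise centring.

```bash
cat > tool.py <<'E'
from plant import ctrl, optics
from scipy.spatial.transform import Rotation as Rn
from h import *
def tool(P):
    s=ctrl.get_state(); R=Rn.from_quat(s['tcp_rot'])
    return R.inv().apply(np.asarray(P)-s['eef_pos'])*1000
E
python3 - <<'E'
from tool import *
c=optics.read_camera('wrist'); P=ray(c,[[316,172],[316,328]],.01)
print(P,tool(P),tool(P).mean(0), ctrl.get_state()['eef_pos'])
E
```

```text
[[ 0.49209691 -0.14238905  0.01      ]
 [ 0.58104905 -0.12476519  0.01      ]] [[ 47.9192395   -1.22797807  -1.69481081]
 [-42.76163895  -1.42768797  -1.54945296]] [ 2.57880027 -1.32783302 -1.62213188] [ 0.53884348 -0.13176974  0.00838046]
```

```bash
python3 -m creep '[{"x":2.5,"y":-1.3,"z":0,"rx":0,"ry":0,"rz":0,"grip":0.8},{"x":0,"y":0,"z":1.5,"rx":0,"ry":0,"rz":0,"grip":0.8},{"x":0,"y":0,"z":1.5,"rx":0,"ry":0,"rz":0,"grip":0.8},{"x":0,"y":0,"z":1.5,"rx":0,"ry":0,"rz":0,"grip":0.8},{"x":0,"y":0,"z":1.5,"rx":0,"ry":0,"rz":0,"grip":0.8},{"x":0,"y":0,"z":1,"rx":0,"ry":0,"rz":0,"grip":0.8},{"x":0,"y":0,"z":1,"rx":0,"ry":0,"rz":0,"grip":0.8},{"x":0,"y":0,"z":0,"rx":0,"ry":0,"rz":0,"grip":0.8},{"x":0,"y":0,"z":0,"rx":0,"ry":0,"rz":0,"grip":0.8},{"x":0,"y":0,"z":0,"rx":0,"ry":0,"rz":0,"grip":0.8}]'
```

```text
time: 4.47
eef_pos: [0.536, -0.1332, -0.0006]
tcp_rot: [-0.099, 0.995, -0.0, 0.0]
contact_force: [-0.3, -0.2, 0.2]
opening: 0.798
finger_force: 0.0
```

```bash
python3 -m creep '[{"x":0,"y":0,"z":0,"rx":0,"ry":0,"rz":0,"grip":0.7},{"x":0,"y":0,"z":0,"rx":0,"ry":0,"rz":0,"grip":0.6},{"x":0,"y":0,"z":0,"rx":0,"ry":0,"rz":0,"grip":0.5},{"x":0,"y":0,"z":0,"rx":0,"ry":0,"rz":0,"grip":0.5},{"x":0,"y":0,"z":0,"rx":0,"ry":0,"rz":0,"grip":0.5},{"x":0,"y":0,"z":0,"rx":0,"ry":0,"rz":0,"grip":0.5},{"x":0,"y":0,"z":0,"rx":0,"ry":0,"rz":0,"grip":0.5},{"x":0,"y":0,"z":0,"rx":0,"ry":0,"rz":0,"grip":0.5},{"x":0,"y":0,"z":0,"rx":0,"ry":0,"rz":0,"grip":0.5},{"x":0,"y":0,"z":0,"rx":0,"ry":0,"rz":0,"grip":0.5}]' 50
```

```text
time: 5.3
eef_pos: [0.5365, -0.1335, -0.0001]
tcp_rot: [-0.099, 0.995, -0.0, 0.001]
contact_force: [-0.0, -0.5, 5.6]
opening: 0.637
finger_force: 53.3
```

```bash
python3 -m creep '[{"x":0,"y":0,"z":-5,"rx":0,"ry":0,"rz":0,"grip":0.5},{"x":0,"y":0,"z":-15,"rx":0,"ry":0,"rz":0,"grip":0.5},{"x":0,"y":0,"z":-25,"rx":0,"ry":0,"rz":0,"grip":0.5},{"x":0,"y":0,"z":-30,"rx":0,"ry":0,"rz":0,"grip":0.5},{"x":0,"y":0,"z":-30,"rx":0,"ry":0,"rz":0,"grip":0.5},{"x":0,"y":0,"z":-30,"rx":0,"ry":0,"rz":0,"grip":0.5},{"x":0,"y":0,"z":-20,"rx":0,"ry":0,"rz":0,"grip":0.5},{"x":0,"y":0,"z":-5,"rx":0,"ry":0,"rz":0,"grip":0.5},{"x":0,"y":0,"z":0,"rx":0,"ry":0,"rz":0,"grip":0.5},{"x":0,"y":0,"z":0,"rx":0,"ry":0,"rz":0,"grip":0.5}]'
python3 - <<'E'
from tool import *
c=optics.read_camera('wrist'); cv2.imwrite('pics/w3.png',c['color'])
s=ctrl.get_state(); print(s['eef_pos'],s['tcp_rot'],s['contact_force'],s['wrist_torque'])
R=Rn.from_quat(s['tcp_rot'])
for z in (-5,-8,-10): # tread top in the tool frame: where its hole centres ought to be seen
    print(z,proj(c,s['eef_pos']+R.apply(np.array([[45,0,z],[-45,0,z]])/1000)).round(1).tolist())
E
```

```text
time: 6.13
eef_pos: [0.5348, -0.1327, 0.1575]
tcp_rot: [-0.099, 0.995, 0.001, -0.001]
contact_force: [-0.6, -0.3, -1.6]
opening: 0.638
finger_force: 53.1
[ 0.53440901 -0.13258477  0.15671855] [-0.09878143  0.99510661  0.00109268 -0.00196732] [-0.04811703  0.20789693 -1.98409092] [ 0.02686202  0.00243971 -0.00129098]
-5 [[319.1, 179.0], [318.9, 334.3]]
-8 [[319.1, 180.7], [318.9, 338.4]]
-10 [[319.1, 182.0], [318.9, 341.1]]
```

View pics/w3.png

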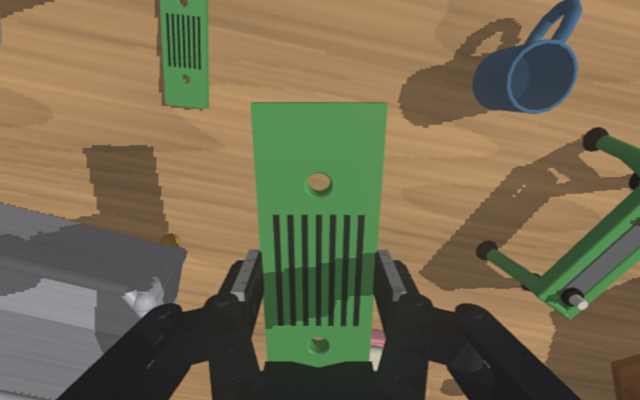

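The held tread's holes are at (319,185) and (318,345), so it is centred within about 2 mm at tool x ≈ −1.7. Now I carry it over the stool.

```bash
python3 -m creep '[{"x":-3,"y":20,"z":0,"rx":0,"ry":0,"rz":0,"grip":0.5},{"x":-5.6,"y":36,"z":0,"rx":0,"ry":0,"rz":0,"grip":0.5},{"x":-5.6,"y":36,"z":0,"rx":0,"ry":0,"rz":0,"grip":0.5},{"x":-5.6,"y":36,"z":0,"rx":0,"ry":0,"rz":0,"grip":0.5},{"x":-5.6,"y":36,"z":0,"rx":0,"ry":0,"rz":0,"grip":0.5},{"x":-5.6,"y":36,"z":0,"rx":0,"ry":0,"rz":0,"grip":0.5},{"x":-5.6,"y":36,"z":0,"rx":0,"ry":0,"rz":0,"grip":0.5},{"x":-2.6,"y":16.4,"z":0,"rx":0,"ry":0,"rz":0,"grip":0.5},{"x":0,"y":0,"z":0,"rx":0,"ry":0,"rz":4.9,"grip":0.5},{"x":0,"y":0,"z":0,"rx":0,"ry":0,"rz":6,"grip":0.5}]' && python3 -m creep '[{"x":0,"y":0,"z":5,"rx":0,"ry":0,"rz":6,"grip":0.5},{"x":0,"y":0,"z":10,"rx":0,"ry":0,"rz":6,"grip":0.5},{"x":0,"y":0,"z":10,"rx":0,"ry":0,"rz":6,"grip":0.5},{"x":0,"y":0,"z":10,"rx":0,"ry":0,"rz":6,"grip":0.5},{"x":0,"y":0,"z":5,"rx":0,"ry":0,"rz":0,"grip":0.5},{"x":0,"y":0,"z":5,"rx":0,"ry":0,"rz":0,"grip":0.5},{"x":0,"y":0,"z":0,"rx":0,"ry":0,"rz":0,"grip":0.5},{"x":0,"y":0,"z":0,"rx":0,"ry":0,"rz":0,"grip":0.5},{"x":0,"y":0,"z":0,"rx":0,"ry":0,"rz":0,"grip":0.5},{"x":0,"y":0,"z":0,"rx":0,"ry":0,"rz":0,"grip":0.5}]'
python3 - <<'E'
from tool import *
s=ctrl.get_state(); R=Rn.from_quat(s['tcp_rot'])
X=R.apply([1,0,0]); print(s['eef_pos'],np.degrees(np.arctan2(X[1],X[0])),R.apply([0,0,1]),s['contact_force'])
print('studs in tool',tool([[.4922,.1361,.084],[.575,.09995,.084]]))
E
```

```text
time: 7.02
eef_pos: [0.5228, 0.1234, 0.1563]
tcp_rot: [-0.003, 1.0, -0.0, -0.003]
contact_force: [0.9, 0.8, -1.7]
opening: 0.632
finger_force: 53.1
time: 7.85
eef_pos: [0.5252, 0.122, 0.115]
tcp_rot: [0.204, 0.979, 0.0, 0.001]
contact_force: [0.4, 0.7, -1.2]
opening: 0.634
finger_force: 53.1
[0.52521628 0.12195337 0.11496687] 156.47193533513502 [ 1.19699874e-03  5.99109481e-05 -9.99999282e-01] [ 0.43595316  0.67059112 -1.24830624]
studs in tool [[ 35.95199795  -0.22597495  30.92817482]
 [-54.39535842  -0.31707137  31.02512054]]
```

```bash
python3 -m creep '[{"x":3,"y":-0.3,"z":5,"rx":0,"ry":0,"rz":0,"grip":0.5},{"x":0,"y":0,"z":8,"rx":0,"ry":0,"rz":0,"grip":0.5},{"x":0,"y":0,"z":8,"rx":0,"ry":0,"rz":0,"grip":0.5},{"x":0,"y":0,"z":4,"rx":0,"ry":0,"rz":0,"grip":0.5},{"x":0,"y":0,"z":2,"rx":0,"ry":0,"rz":0,"grip":0.5},{"x":0,"y":0,"z":0.5,"rx":0,"ry":0,"rz":0,"grip":0.5},{"x":0,"y":0,"z":0,"rx":0,"ry":0,"rz":0,"grip":0.5},{"x":0,"y":0,"z":0,"rx":0,"ry":0,"rz":0,"grip":0.5},{"x":0,"y":0,"z":0,"rx":0,"ry":0,"rz":0,"grip":0.5},{"x":0,"y":0,"z":0,"rx":0,"ry":0,"rz":0,"grip":0.5}]'
python3 - <<'E'
from tool import *
s=ctrl.get_state()
print(s['eef_pos'],s['contact_force'],s['wrist_torque'])
print('studs in tool',tool([[.4922,.1361,.084],[.575,.09995,.084]]))
E
```

```text
time: 8.68
eef_pos: [0.5222, 0.1229, 0.0872]
tcp_rot: [0.204, 0.979, 0.0, 0.0]
contact_force: [0.3, -0.3, -1.5]
opening: 0.635
finger_force: 53.1
[0.52218096 0.12288948 0.08724027] [ 0.26433151 -0.31428814 -1.50195512] [-0.04292125 -0.05663963 -0.05020592]
studs in tool [[ 32.76455042   0.12512421   3.21619275]
 [-57.58286951   0.08282539   3.28269733]]
```

Now feeling downward in small steps.

```bash
python3 -m creep '[{"x":0,"y":0,"z":0.5,"rx":0,"ry":0,"rz":0,"grip":0.5},{"x":0,"y":0,"z":0.5,"rx":0,"ry":0,"rz":0,"grip":0.5},{"x":0,"y":0,"z":0.5,"rx":0,"ry":0,"rz":0,"grip":0.5},{"x":0,"y":0,"z":0.5,"rx":0,"ry":0,"rz":0,"grip":0.5},{"x":0,"y":0,"z":0,"rx":0,"ry":0,"rz":0,"grip":0.5},{"x":0,"y":0,"z":0,"rx":0,"ry":0,"rz":0,"grip":0.5},{"x":0,"y":0,"z":0,"rx":0,"ry":0,"rz":0,"grip":0.5},{"x":0,"y":0,"z":0,"rx":0,"ry":0,"rz":0,"grip":0.5},{"x":0,"y":0,"z":0,"rx":0,"ry":0,"rz":0,"grip":0.5},{"x":0,"y":0,"z":0,"rx":0,"ry":0,"rz":0,"grip":0.5}]'
```

```text
time: 9.52
eef_pos: [0.5219, 0.1229, 0.0848]
tcp_rot: [0.204, 0.979, 0.0, 0.0]
contact_force: [0.7, -0.3, -1.8]
opening: 0.636
finger_force: 53.1
```

```bash
python3 -m creep '[{"x":0,"y":0,"z":0.3,"rx":0,"ry":0,"rz":0,"grip":0.5},{"x":0,"y":0,"z":0.3,"rx":0,"ry":0,"rz":0,"grip":0.5},{"x":0,"y":0,"z":0.3,"rx":0,"ry":0,"rz":0,"grip":0.5},{"x":0,"y":0,"z":0.3,"rx":0,"ry":0,"rz":0,"grip":0.5},{"x":0,"y":0,"z":0,"rx":0,"ry":0,"rz":0,"grip":0.5},{"x":0,"y":0,"z":0,"rx":0,"ry":0,"rz":0,"grip":0.5},{"x":0,"y":0,"z":0,"rx":0,"ry":0,"rz":0,"grip":0.5},{"x":0,"y":0,"z":0,"rx":0,"ry":0,"rz":0,"grip":0.5},{"x":0,"y":0,"z":0,"rx":0,"ry":0,"rz":0,"grip":0.5},{"x":0,"y":0,"z":0,"rx":0,"ry":0,"rz":0,"grip":0.5}]'
```

```text
time: 10.35
eef_pos: [0.5219, 0.1229, 0.0839]
tcp_rot: [0.204, 0.979, -0.0, -0.0]
contact_force: [-2.9, -0.9, 2.3]
opening: 0.637
finger_force: 53.6
```

```bash
python3 -m creep '[{"x":-1,"y":0,"z":0,"rx":0,"ry":0,"rz":0,"grip":0.5},{"x":-1,"y":0,"z":0,"rx":0,"ry":0,"rz":0,"grip":0.5},{"x":-1,"y":0,"z":0,"rx":0,"ry":0,"rz":0,"grip":0.5},{"x":-1,"y":0,"z":0,"rx":0,"ry":0,"rz":0,"grip":0.5},{"x":-1,"y":0,"z":0,"rx":0,"ry":0,"rz":0,"grip":0.5},{"x":-1,"y":0,"z":0,"rx":0,"ry":0,"rz":0,"grip":0.5},{"x":-1,"y":0,"z":0,"rx":0,"ry":0,"rz":0,"grip":0.5},{"x":0,"y":0,"z":0,"rx":0,"ry":0,"rz":0,"grip":0.5},{"x":0,"y":0,"z":0,"rx":0,"ry":0,"rz":0,"grip":0.5},{"x":0,"y":0,"z":0,"rx":0,"ry":0,"rz":0,"grip":0.5}]'
python3 - <<'E'
from tool import *
s=ctrl.get_state()
print(s['contact_force'],s['wrist_torque'])
print('studs in tool',tool([[.4922,.1361,.084],[.575,.09995,.084]]))
E
```

```text
time: 11.18
eef_pos: [0.5286, 0.1202, 0.0838]
tcp_rot: [0.204, 0.979, 0.0, 0.0]
contact_force: [-2.8, 1.8, 4.0]
opening: 0.63
finger_force: 53.8
[-2.81092451  1.8487427   3.98602419] [ 0.29248716  0.46436326 -0.01018395]
studs in tool [[ 3.96834909e+01  4.04718831e-02 -1.77118616e-01]
 [-5.06639461e+01  9.51417817e-03 -1.30422871e-01]]
```

```bash
python3 -m creep '[{"x":-0.5,"y":0,"z":0,"rx":0,"ry":0,"rz":0,"grip":0.5},{"x":-0.5,"y":0,"z":0,"rx":0,"ry":0,"rz":0,"grip":0.5},{"x":-0.5,"y":0,"z":0,"rx":0,"ry":0,"rz":0,"grip":0.5},{"x":-0.5,"y":0,"z":0,"rx":0,"ry":0,"rz":0,"grip":0.5},{"x":0,"y":0,"z":0,"rx":0,"ry":0,"rz":0,"grip":0.5},{"x":0,"y":0,"z":0,"rx":0,"ry":0,"rz":0,"grip":0.5},{"x":0,"y":0,"z":0,"rx":0,"ry":0,"rz":0,"grip":0.5},{"x":0,"y":0,"z":0,"rx":0,"ry":0,"rz":0,"grip":0.5},{"x":0,"y":0,"z":0,"rx":0,"ry":0,"rz":0,"grip":0.5},{"x":0,"y":0,"z":0,"rx":0,"ry":0,"rz":0,"grip":0.5}]'
```

```text
time: 12.02
eef_pos: [0.5298, 0.1195, 0.0838]
tcp_rot: [0.204, 0.979, 0.0, -0.001]
contact_force: [-4.6, 2.6, 6.5]
opening: 0.632
finger_force: 53.9
```

```bash
python3 -m creep '[{"x":-0.5,"y":0,"z":0,"rx":0,"ry":0,"rz":0,"grip":0.5},{"x":-0.5,"y":0,"z":0,"rx":0,"ry":0,"rz":0,"grip":0.5},{"x":0,"y":0,"z":0,"rx":0,"ry":0,"rz":0,"grip":0.5},{"x":0,"y":0,"z":0,"rx":0,"ry":0,"rz":0,"grip":0.5},{"x":0,"y":0,"z":0,"rx":0,"ry":0,"rz":0,"grip":0.5},{"x":0,"y":0,"z":0,"rx":0,"ry":0,"rz":0,"grip":0.5},{"x":0,"y":0,"z":0,"rx":0,"ry":0,"rz":0,"grip":0.5},{"x":0,"y":0,"z":0,"rx":0,"ry":0,"rz":0,"grip":0.5},{"x":0,"y":0,"z":0,"rx":0,"ry":0,"rz":0,"grip":0.5},{"x":0,"y":0,"z":0,"rx":0,"ry":0,"rz":0,"grip":0.5}]'
```

```text
time: 12.85
eef_pos: [0.5308, 0.119, 0.0836]
tcp_rot: [0.204, 0.979, 0.0, -0.0]
contact_force: [-3.8, 1.6, 6.4]
opening: 0.638
finger_force: 53.8
```

```bash
python3 -m creep '[{"x":0,"y":0,"z":-0.2,"rx":0,"ry":0,"rz":0,"grip":0.5},{"x":-0.5,"y":0,"z":0,"rx":0,"ry":0,"rz":0,"grip":0.5},{"x":-0.3,"y":0,"z":0,"rx":0,"ry":0,"rz":0,"grip":0.5},{"x":0,"y":0,"z":0,"rx":0,"ry":0,"rz":0,"grip":0.5},{"x":0,"y":0,"z":0,"rx":0,"ry":0,"rz":0,"grip":0.5},{"x":0,"y":0,"z":0,"rx":0,"ry":0,"rz":0,"grip":0.5},{"x":0,"y":0,"z":0,"rx":0,"ry":0,"rz":0,"grip":0.5},{"x":0,"y":0,"z":0,"rx":0,"ry":0,"rz":0,"grip":0.5},{"x":0,"y":0,"z":0,"rx":0,"ry":0,"rz":0,"grip":0.5},{"x":0,"y":0,"z":0,"rx":0,"ry":0,"rz":0,"grip":0.5}]'
python3 - <<'E'
from tool import *
s=ctrl.get_state()
print(s['contact_force'],s['wrist_torque'])
print('studs in tool',tool([[.4922,.1361,.084],[.575,.09995,.084]]))
E
```

```text
time: 13.68
eef_pos: [0.5318, 0.1185, 0.0838]
tcp_rot: [0.204, 0.979, -0.0, 0.0]
contact_force: [-0.2, -1.1, -1.8]
opening: 0.635
finger_force: 53.2
[-0.23704462 -1.1495659  -1.75916709] [-0.02199445 -0.0584869   0.03373112]
studs in tool [[ 43.31666906   0.31505008  -0.22990708]
 [-47.03077704   0.27725706  -0.22247398]]
```

```bash
python3 -m creep '[{"x":0,"y":0,"z":0.3,"rx":0,"ry":0,"rz":0,"grip":0.5},{"x":0,"y":0,"z":0.3,"rx":0,"ry":0,"rz":0,"grip":0.5},{"x":0,"y":0,"z":0.3,"rx":0,"ry":0,"rz":0,"grip":0.5},{"x":0,"y":0,"z":0,"rx":0,"ry":0,"rz":0,"grip":0.5},{"x":0,"y":0,"z":0,"rx":0,"ry":0,"rz":0,"grip":0.5},{"x":0,"y":0,"z":0,"rx":0,"ry":0,"rz":0,"grip":0.5},{"x":0,"y":0,"z":0,"rx":0,"ry":0,"rz":0,"grip":0.5},{"x":0,"y":0,"z":0,"rx":0,"ry":0,"rz":0,"grip":0.5},{"x":0,"y":0,"z":0,"rx":0,"ry":0,"rz":0,"grip":0.5},{"x":0,"y":0,"z":0,"rx":0,"ry":0,"rz":0,"grip":0.5}]'
```

```text
time: 14.52
eef_pos: [0.5319, 0.1186, 0.083]
tcp_rot: [0.204, 0.979, 0.0, 0.0]
contact_force: [1.3, -0.3, -0.6]
opening: 0.638
finger_force: 53.2
```

```bash
python3 -m creep '[{"x":0,"y":0,"z":0.5,"rx":0,"ry":0,"rz":0,"grip":0.5},{"x":0,"y":0,"z":0.5,"rx":0,"ry":0,"rz":0,"grip":0.5},{"x":0,"y":0,"z":0.5,"rx":0,"ry":0,"rz":0,"grip":0.5},{"x":0,"y":0,"z":0.5,"rx":0,"ry":0,"rz":0,"grip":0.5},{"x":0,"y":0,"z":0,"rx":0,"ry":0,"rz":0,"grip":0.5},{"x":0,"y":0,"z":0,"rx":0,"ry":0,"rz":0,"grip":0.5},{"x":0,"y":0,"z":0,"rx":0,"ry":0,"rz":0,"grip":0.5},{"x":0,"y":0,"z":0,"rx":0,"ry":0,"rz":0,"grip":0.5},{"x":0,"y":0,"z":0,"rx":0,"ry":0,"rz":0,"grip":0.5},{"x":0,"y":0,"z":0,"rx":0,"ry":0,"rz":0,"grip":0.5}]'; python3 -c "
from tool import *
s=ctrl.get_state();print(s['contact_force'],s['wrist_torque'])"
```

```text
time: 15.35
eef_pos: [0.5318, 0.1185, 0.0809]
tcp_rot: [0.204, 0.979, -0.0, 0.0]
contact_force: [1.8, -0.4, -2.0]
opening: 0.638
finger_force: 53.2
[ 1.84837906 -0.41964739 -1.97452469] [-0.08406062 -0.26151195 -0.02949329]
```

```bash
python3 -m creep '[{"x":-0.3,"y":0,"z":0,"rx":0,"ry":0,"rz":0,"grip":0.5},{"x":0,"y":0,"z":0.5,"rx":0,"ry":0,"rz":0,"grip":0.5},{"x":0,"y":0,"z":0.5,"rx":0,"ry":0,"rz":0,"grip":0.5},{"x":0,"y":0,"z":0.5,"rx":0,"ry":0,"rz":0,"grip":0.5},{"x":0,"y":0,"z":0.5,"rx":0,"ry":0,"rz":0,"grip":0.5},{"x":0,"y":0,"z":0.5,"rx":0,"ry":0,"rz":0,"grip":0.5},{"x":0,"y":0,"z":0.5,"rx":0,"ry":0,"rz":0,"grip":0.5},{"x":0,"y":0,"z":0,"rx":0,"ry":0,"rz":0,"grip":0.5},{"x":0,"y":0,"z":0,"rx":0,"ry":0,"rz":0,"grip":0.5},{"x":0,"y":0,"z":0,"rx":0,"ry":0,"rz":0,"grip":0.5}]'; python3 -c "
from tool import *
s=ctrl.get_state();print(s['contact_force'],s['wrist_torque'])"
```

```text
time: 16.18
eef_pos: [0.5319, 0.1184, 0.0778]
tcp_rot: [0.204, 0.979, -0.0, -0.0]
contact_force: [0.6, -0.5, -1.5]
opening: 0.634
finger_force: 53.1
[ 0.55086611 -0.48600514 -1.47347027] [-0.05446174 -0.07003545 -0.01231536]
```

```bash
python3 -m creep '[{"x":0,"y":0,"z":0.5,"rx":0,"ry":0,"rz":0,"grip":0.5},{"x":0,"y":0,"z":0.5,"rx":0,"ry":0,"rz":0,"grip":0.5},{"x":0,"y":0,"z":0.5,"rx":0,"ry":0,"rz":0,"grip":0.5},{"x":0,"y":0,"z":0.5,"rx":0,"ry":0,"rz":0,"grip":0.5},{"x":0,"y":0,"z":0.5,"rx":0,"ry":0,"rz":0,"grip":0.5},{"x":0,"y":0,"z":0.5,"rx":0,"ry":0,"rz":0,"grip":0.5},{"x":0,"y":0,"z":0,"rx":0,"ry":0,"rz":0,"grip":0.5},{"x":0,"y":0,"z":0,"rx":0,"ry":0,"rz":0,"grip":0.5},{"x":0,"y":0,"z":0,"rx":0,"ry":0,"rz":0,"grip":0.5},{"x":0,"y":0,"z":0,"rx":0,"ry":0,"rz":0,"grip":0.5}]'; python3 -c "
from tool import *
s=ctrl.get_state();print(s['contact_force'],s['wrist_torque'])"
```

```text
time: 17.02
eef_pos: [0.532, 0.1184, 0.075]
tcp_rot: [0.204, 0.979, 0.0, -0.0]
contact_force: [0.1, -0.5, -0.1]
opening: 0.633
finger_force: 53.2
[ 0.10193679 -0.45739203 -0.1211624 ] [-0.04758339  0.08328954 -0.023166  ]
```

On the sleeves. Now pressing steadily.

```bash
python3 -m creep '[{"x":0,"y":0,"z":0.5,"rx":0,"ry":0,"rz":0,"grip":0.5},{"x":0,"y":0,"z":0.5,"rx":0,"ry":0,"rz":0,"grip":0.5},{"x":0,"y":0,"z":0.5,"rx":0,"ry":0,"rz":0,"grip":0.5},{"x":0,"y":0,"z":0.5,"rx":0,"ry":0,"rz":0,"grip":0.5},{"x":0,"y":0,"z":0.5,"rx":0,"ry":0,"rz":0,"grip":0.5},{"x":0,"y":0,"z":0.5,"rx":0,"ry":0,"rz":0,"grip":0.5},{"x":0,"y":0,"z":0,"rx":0,"ry":0,"rz":0,"grip":0.5},{"x":0,"y":0,"z":0,"rx":0,"ry":0,"rz":0,"grip":0.5},{"x":0,"y":0,"z":0,"rx":0,"ry":0,"rz":0,"grip":0.5},{"x":0,"y":0,"z":0,"rx":0,"ry":0,"rz":0,"grip":0.5}]'; python3 -c "
from tool import *
s=ctrl.get_state();print(s['contact_force'],s['wrist_torque'])"
```

```text
time: 17.85
eef_pos: [0.532, 0.1185, 0.0719]
tcp_rot: [0.204, 0.979, 0.0, -0.0]
contact_force: [-2.9, 0.2, 5.2]
opening: 0.635
finger_force: 53.8
[-2.87361835  0.21102503  5.1685094 ] [5.65135624e-02 4.96445072e-01 2.80251984e-05]
```

```bash
python3 -m creep '[{"x":0,"y":0,"z":0.3,"rx":0,"ry":0,"rz":0,"grip":0.5},{"x":0,"y":0,"z":0.3,"rx":0,"ry":0,"rz":0,"grip":0.5},{"x":0,"y":0,"z":0.3,"rx":0,"ry":0,"rz":0,"grip":0.5},{"x":0,"y":0,"z":0.3,"rx":0,"ry":0,"rz":0,"grip":0.5},{"x":0,"y":0,"z":0.3,"rx":0,"ry":0,"rz":0,"grip":0.5},{"x":0,"y":0,"z":0.3,"rx":0,"ry":0,"rz":0,"grip":0.5},{"x":0,"y":0,"z":0,"rx":0,"ry":0,"rz":0,"grip":0.5},{"x":0,"y":0,"z":0,"rx":0,"ry":0,"rz":0,"grip":0.5},{"x":0,"y":0,"z":0,"rx":0,"ry":0,"rz":0,"grip":0.5},{"x":0,"y":0,"z":0,"rx":0,"ry":0,"rz":0,"grip":0.5}]'; python3 -c "
from tool import *
s=ctrl.get_state();print(s['contact_force'],s['wrist_torque'])"
```

```text
time: 18.68
eef_pos: [0.532, 0.1184, 0.07]
tcp_rot: [0.204, 0.979, 0.0, 0.0]
contact_force: [-3.2, -0.1, 4.0]
opening: 0.632
finger_force: 53.7
[-3.20885152 -0.06889297  3.95124804] [-0.01052955  0.48560247 -0.04129782]
```

Still sinking (no hard stop yet); a little more.

```bash
python3 -m creep '[{"x":0,"y":0,"z":0.2,"rx":0,"ry":0,"rz":0,"grip":0.5},{"x":0,"y":0,"z":0.2,"rx":0,"ry":0,"rz":0,"grip":0.5},{"x":0,"y":0,"z":0.2,"rx":0,"ry":0,"rz":0,"grip":0.5},{"x":0,"y":0,"z":0,"rx":0,"ry":0,"rz":0,"grip":0.5},{"x":0,"y":0,"z":0,"rx":0,"ry":0,"rz":0,"grip":0.5},{"x":0,"y":0,"z":0,"rx":0,"ry":0,"rz":0,"grip":0.5},{"x":0,"y":0,"z":0,"rx":0,"ry":0,"rz":0,"grip":0.5},{"x":0,"y":0,"z":0,"rx":0,"ry":0,"rz":0,"grip":0.5},{"x":0,"y":0,"z":0,"rx":0,"ry":0,"rz":0,"grip":0.5},{"x":0,"y":0,"z":0,"rx":0,"ry":0,"rz":0,"grip":0.5}]'; python3 -c "
from tool import *
s=ctrl.get_state();print(s['contact_force'],s['wrist_torque'])"
```

```text
time: 19.52
eef_pos: [0.532, 0.1184, 0.0699]
tcp_rot: [0.204, 0.979, -0.0, -0.0]
contact_force: [-4.0, -0.9, 5.5]
opening: 0.635
finger_force: 53.9
[-3.9897659  -0.86123329  5.51187197] [ 0.02682219  0.65580677 -0.00543931]
```

```bash
python3 -m creep '[{"x":0,"y":0,"z":0.3,"rx":0,"ry":0,"rz":0,"grip":0.5},{"x":0,"y":0,"z":0.3,"rx":0,"ry":0,"rz":0,"grip":0.5},{"x":0,"y":0,"z":0,"rx":0,"ry":0,"rz":0,"grip":0.5},{"x":0,"y":0,"z":0,"rx":0,"ry":0,"rz":0,"grip":0.5},{"x":0,"y":0,"z":0,"rx":0,"ry":0,"rz":0,"grip":0.5},{"x":0,"y":0,"z":0,"rx":0,"ry":0,"rz":0,"grip":0.5},{"x":0,"y":0,"z":0,"rx":0,"ry":0,"rz":0,"grip":0.5},{"x":0,"y":0,"z":0,"rx":0,"ry":0,"rz":0,"grip":0.5},{"x":0,"y":0,"z":0,"rx":0,"ry":0,"rz":0,"grip":0.5},{"x":0,"y":0,"z":0,"rx":0,"ry":0,"rz":0,"grip":0.5}]'; python3 -c "
from tool import *
s=ctrl.get_state();print(s['contact_force'],s['wrist_torque'])"
```

```text
time: 20.35
eef_pos: [0.532, 0.1185, 0.0699]
tcp_rot: [0.204, 0.979, -0.0, -0.0]
contact_force: [-5.7, -0.3, 9.4]
opening: 0.633
finger_force: 54.3
[-5.72380445 -0.2890645   9.424444  ] [-0.00299138  0.88601011 -0.02634195]
```

```bash
python3 -m creep '[{"x":0.3,"y":0,"z":0,"rx":0,"ry":0,"rz":0,"grip":0.5},{"x":0.2,"y":0,"z":0,"rx":0,"ry":0,"rz":0,"grip":0.5},{"x":0,"y":0,"z":0.3,"rx":0,"ry":0,"rz":0,"grip":0.5},{"x":0,"y":0,"z":0,"rx":0,"ry":0,"rz":0,"grip":0.5},{"x":0,"y":0,"z":0,"rx":0,"ry":0,"rz":0,"grip":0.5},{"x":0,"y":0,"z":0,"rx":0,"ry":0,"rz":0,"grip":0.5},{"x":0,"y":0,"z":0,"rx":0,"ry":0,"rz":0,"grip":0.5},{"x":0,"y":0,"z":0,"rx":0,"ry":0,"rz":0,"grip":0.5},{"x":0,"y":0,"z":0,"rx":0,"ry":0,"rz":0,"grip":0.5},{"x":0,"y":0,"z":0,"rx":0,"ry":0,"rz":0,"grip":0.5}]'; python3 -c "
from tool import *
s=ctrl.get_state();print(s['eef_pos'],s['contact_force'],s['wrist_torque'],Rn.from_quat(s['tcp_rot']).apply([0,0,1]))
c=optics.read_camera('scene');cv2.imwrite('pics/s2.png',cv2.resize(c['color'][180:260,300:420],None,fx=6,fy=6,interpolation=cv2.INTER_CUBIC))"
```

```text
time: 21.18
eef_pos: [0.532, 0.1185, 0.0699]
tcp_rot: [0.204, 0.979, -0.0, 0.0]
contact_force: [-4.0, -0.5, 10.0]
opening: 0.631
finger_force: 54.3
[0.53201407 0.11848557 0.06990814] [-3.9875836  -0.53780701 10.03283207] [-0.12394403  0.8034859  -0.00788883] [ 4.11050352e-04 -4.34041791e-04 -9.99999821e-01]
```

View pics/s2.png

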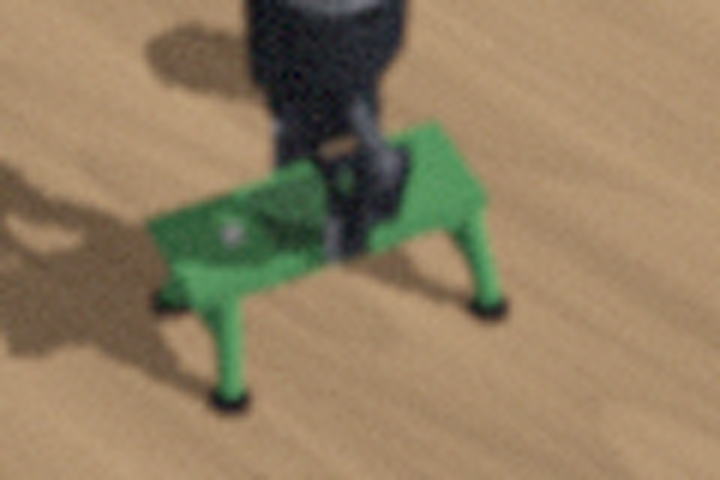

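The scene view shows the tread sitting on the stool with the near stud through its hole at (232,232). The force rises with no further travel, so it is bottomed. I ease off the preload, release and retreat.

```bash
python3 -m creep '[{"x":0,"y":0,"z":-0.5,"rx":0,"ry":0,"rz":0,"grip":0.5},{"x":0,"y":0,"z":-0.4,"rx":0,"ry":0,"rz":0,"grip":0.5},{"x":0,"y":0,"z":0,"rx":0,"ry":0,"rz":0,"grip":0.6},{"x":0,"y":0,"z":0,"rx":0,"ry":0,"rz":0,"grip":0.7},{"x":0,"y":0,"z":0,"rx":0,"ry":0,"rz":0,"grip":0.85},{"x":0,"y":0,"z":0,"rx":0,"ry":0,"rz":0,"grip":0.85},{"x":0,"y":0,"z":0,"rx":0,"ry":0,"rz":0,"grip":0.85},{"x":0,"y":0,"z":0,"rx":0,"ry":0,"rz":0,"grip":0.85},{"x":0,"y":0,"z":0,"rx":0,"ry":0,"rz":0,"grip":0.85},{"x":0,"y":0,"z":0,"rx":0,"ry":0,"rz":0,"grip":0.85}]' 20 && python3 -m creep '[{"x":0,"y":0,"z":-3,"rx":0,"ry":0,"rz":0,"grip":0.85},{"x":0,"y":0,"z":-10,"rx":0,"ry":0,"rz":0,"grip":0.85},{"x":0,"y":0,"z":-20,"rx":0,"ry":0,"rz":0,"grip":0.85},{"x":0,"y":0,"z":-30,"rx":0,"ry":0,"rz":0,"grip":0.85},{"x":0,"y":0,"z":-30,"rx":0,"ry":0,"rz":0,"grip":0.85},{"x":0,"y":0,"z":-20,"rx":0,"ry":0,"rz":0,"grip":0.85},{"x":0,"y":0,"z":-5,"rx":0,"ry":0,"rz":0,"grip":0.85},{"x":0,"y":0,"z":0,"rx":0,"ry":0,"rz":0,"grip":0.85},{"x":0,"y":0,"z":0,"rx":0,"ry":0,"rz":0,"grip":0.85},{"x":0,"y":0,"z":0,"rx":0,"ry":0,"rz":0,"grip":0.85}]'
python3 - <<'E'
from tool import *
c=optics.read_camera('wrist');cv2.imwrite('pics/w4.png',c['color'])
m=green(c); cs,_=cv2.findContours(cv2.morphologyEx(m,cv2.MORPH_CLOSE,np.ones((9,9))),cv2.RETR_EXTERNAL,cv2.CHAIN_APPROX_NONE)
k=max(cs,key=cv2.contourArea); print(rect(ray(c,k[:,0],.08)))
E
```

```text
time: 22.07
eef_pos: [0.5316, 0.1186, 0.0694]
tcp_rot: [0.204, 0.979, -0.0, -0.0]
contact_force: [-0.7, -0.4, 0.6]
opening: 0.854
finger_force: 0.0
time: 22.9
eef_pos: [0.5303, 0.1186, 0.1855]
tcp_rot: [0.204, 0.979, -0.0, -0.002]
contact_force: [-0.1, -0.1, -0.5]
opening: 0.848
finger_force: 0.0
(array([529. , 119.5]), array([ 63.3, 168.6]), 156.3)
```

View pics/w4.png

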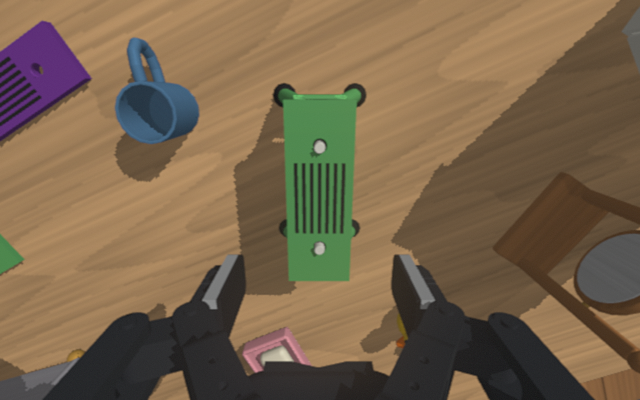

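The wrist view shows the tread on the stool with both studs standing slightly proud through the holes at (319,147) and (319,248). The robot is clear, so I hand in.

```bash
python3 -c "
from plant import sign_off
print(sign_off())"
```

```text
the job is handed in; nothing more can be done
None
```

The tread is on the stool with both studs through its holes, pressed down to a hard stop at the seated height and released with the arm clear, and I handed the job in at about 23 s with no verdict returned.

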